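# Click the check standard into the turbidity meter

## Robot

A 6-joint arm with a two-finger parallel gripper is mounted at the origin on the work surface. World frame = base frame: x ahead of the robot, y to its left, z up, the work surface at z = 0. Lengths are in mm, angles in rad, forces in N, time in s.
With the tool pointing down it reaches from about 350 to 850 mm from the base axis. Payload 8.1 kg.
Tool frame: the origin (TCP) lies midway between the tips of the shut fingers; the grasp point (between the pads) lies 19 mm behind it; z points along the fingers, y is the line along which they close (so a half turn about z gives the same grasp; the last joint's range is limited). The gripper opens to 85 mm and grips with 20 to 120 N. Pads are 22 mm wide; open, the fingers measure 114 mm over their backs; the gripper's body (76 mm by 85 mm) begins 54 mm behind the grasp point. The pads swing forward as they close: fully open they stand 13 mm farther back than shut.
Start: joints at [1.08, 0.13, 1.488, -0, 1.523, -0.085], TCP at [236.832, 551.286, 231.292] pointing down, gripper open.
Joint ranges: [-2.96, 2.96], [-0.89, 2.26], [0.02, 2.5], [-1.34, 4.48], [0, 2.73], [-2.66, 2.66]. Speed limits (rad/s): [2.39, 2.39, 2.79, 3.14, 3.14, 3.14].

## Interface

Orientations are given as a unit quaternion [x, y, z, w].
In Python, from plant import sense, grab_frame, finish_job gives the robot as it stands.
- The arm moves only by the tool play_rows, never from a script. Its argument "series" is a list of rows, each a list of 4 numbers: the shift along the tool's x, y, z in m, then the turn about the tool's z in degrees. In form: [[tx, ty, tz, yaw], ...]. A call has 1 to 5 rows; each row shifts and turns the commanded pose from where the row before left it, along the tool's axes as they then stand; what a row does not reach is not made up. A row lasts 1/8 s, in which the tool goes at most 62.5 mm and 10.7 degrees, less where a joint would pass 70% of its speed; a pose out of reach is approached as far as the arm can. A call with a gripper value outside its range is refused whole. "grip" is the opening, from 0 (shut) to 1 (fully open), set as the call begins (left out, the last holds). The fingers move at their own pace and stop on an object; the grip force is fixed at half the most. Time passes only in rows, so rows that do not move let the fingers close. It gives the time, the measured TCP pose, the force, the opening and the grip force at its end, in the units of the state.
- sense(): the state, without advancing time (a new reading comes with each control period).
- grab_frame(name): name is "scene" or "top" or "wrist"; returns a dict with "pixels" (400x640x3 uint8, red, green, blue), "fx", "fy", "cx", "cy" (pixels), "rvec" (rotation vector, rad) and "tvec" (3), from world to camera coordinates, as OpenCV has them. Camera axes: x right, y down, z forward; pixel columns grow to the right and rows downward; lengths in mm; the calibration is good to about 2 mm. A picture is of the moment at which its call begins. There is no depth.
- finish_job(): hands the job in; it is judged then, once.
The state is a dict: "time_s": time; "joints": joint angles; "joint_velocities": joint speeds; "joint_torque": joint torques, N m; "tcp_pos": TCP position; "tcp_rot": TCP orientation; "ft_force": force on the tool from outside, world axes, zero at the start; "moment": the same for the moment, N m; "gripper_width": finger opening in mm; "grasp_force": force on a finger pad.
Only numpy, scipy, OpenCV 4.12 (cv2) and the standard library are available. Lean on these libraries where they do the work, as an engineer would, in place of code of your own. Each camera call takes 0.05 s, during which the arm holds its last target. There are 200 camera calls.

## Task

Before the morning's samples the turbidity meter needs its check reading: take the tall slim reference standard and put it foot first into the round well on top of the meter, pushing it down past the sprung balls until it clicks fully home, then let go. Leave the short and the wide standard standing where they are.

Things in the scene. Friction and masses are not known exactly. Their poses are not given: they have to be found in the camera images.
- standard_tall: Tall slim reference standard, loose, upright, 105 mm high, round about z: steel foot with an all-round groove, clear body with a grey core, white cap. Body 34 mm in diameter; cap 36 mm in diameter, 80 to 105 mm above the underside, flat top; foot 34 mm, chamfered to 27 mm at the underside. About 0.15 kg. Origin: centre of its underside, z up its axis.
- standard_short: Bystander: same make and diameter (34 mm, cap 36 mm) but only 70 mm high; steel foot with an all-round groove, clear body with a grey core, white cap. Loose, upright. Origin: centre of its underside, z up.
- standard_wide: Bystander: a thick one, 52 mm in diameter (cap 54 mm), 75 mm high; steel foot with an all-round groove, clear body with a grey core, white cap. Loose, upright. Origin: centre of its underside, z up.
- meter: Turbidity meter, fixed: white box 60 mm high, 170 mm along its x, 150 mm along its y, with display and keys on top at its -x end. Origin: on the bench, straight below the centre of the well; the box reaches from -120 to +50 mm in x. A round grey funnel collar, 68 mm outside, rises 12 mm above the box round the well; its mouth is 60 mm wide and narrows to the 37 mm hole.
- well (a point): Centre of the well's floor, z up, 20 mm above the bench; hole 37 mm wide, 40 mm deep, collar rim 52 mm above this point. Two sprung balls, facing each other, 13 mm above the floor: a standard merely let in stops on them about 13 mm short. 10 to 20 N pushes it on; they snap into its groove as it meets the floor. Home, the tall one's top is 105 mm above this point. Any turn about z will do.
There are look-alikes about, which are no part of the job. What is shaped like the standard_tall but blue or green is not meant.

How it is judged:
By the outcome, as a careful person would: the job done as asked, in the order asked, and still so for the second after the job is handed in, with the robot touching nothing.
It also fails if it takes over 32 s, if anything falls off the work surface, if the arm or the gripper's body presses on something with over 40 N, if the wrist force passes 120 N, or if a joint passes its speed limit or range.

## Working session

There is one attempt and no reset: what is moved stays moved. The work goes in short steps, Python scripts to look and compute and a tool call to move; the robot and the scene stay as the last step left them, time stands still between calls to the robot, and variables do not carry over. Pictures are saved under pics/ and viewed, at most 10 in all, crops included, and the job is handed in when it is done.

Besides the shell and the picture viewer there is one more tool, called after ">>>" as a command line: name --pt "numbers of a row" for each row, then --argument value for the rest. play_rows: Moves the arm, as the interface text tells. Its arguments: {"type":"object","properties":{"series":{"type":"array"},"grip":{"type":"number"}},"required":["series"]}

```bash
mkdir -p pics
cat > h.py <<'E'
import numpy as np, cv2, pickle
from plant import sense, grab_frame, finish_job
def snap(n,f):
    d=grab_frame(n); cv2.imwrite(f'pics/{f}.png',d['pixels'][:,:,::-1]); pickle.dump(d,open(f'pics/{f}.pkl','wb')); return d
def load(f): return pickle.load(open(f'pics/{f}.pkl','rb'))
def P(d,X): 
    K=np.array([[d['fx'],0,d['cx']],[0,d['fy'],d['cy']],[0,0,1.]])
    return cv2.projectPoints(np.array(X,float).reshape(-1,1,3),np.array(d['rvec'],float),np.array(d['tvec'],float),K,None)[0].reshape(-1,2)
def ray(d,uv,z):
    R=cv2.Rodrigues(np.array(d['rvec'],float))[0];t=np.array(d['tvec'],float).ravel()
    c=-R.T@t; r=R.T@np.array([(uv[0]-d['cx'])/d['fx'],(uv[1]-d['cy'])/d['fy'],1])
    return c+r*(z-c[2])/r[2]
E
python3 - <<'E'
from h import *
snap('top','top0');snap('scene','scene0');s=sense();print(s['time_s'],s['tcp_pos'],s['tcp_rot'],s['gripper_width'])
E
```

```text
0.1 [236.57981205 550.83086202 230.32189272] [ 2.01487696e-01  9.79490662e-01 -8.32525619e-04 -2.42343144e-04] 85.33924453623638
```

View pics/top0.png

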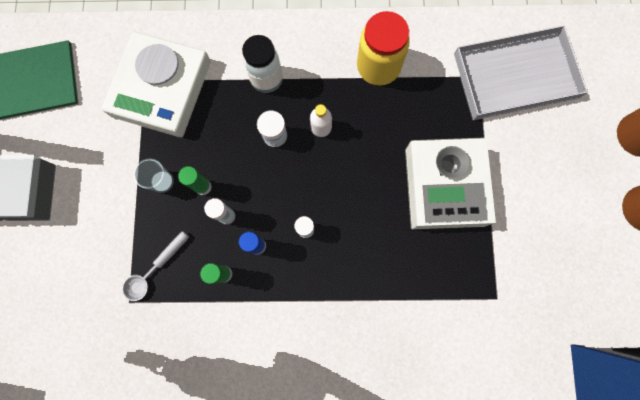

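View pics/scene0.png

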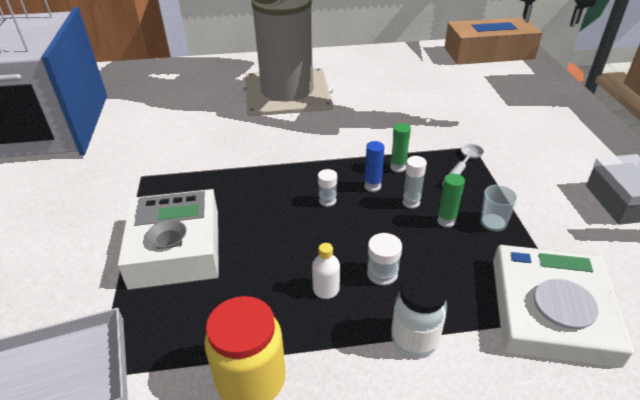

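Top view: the white-capped candidates are (216,208), tall and slim; (305,227), short; and (272,125), wide. Caps at (195,178) and (212,273) are green, and (252,242) is blue. The meter's well is at (453,162). In the scene view the candidate tall standard is at (415,180). I'll confirm it in a crop.

Run:
```python
from h import *
t=load('top0');s=load('scene0')
a=t['pixels'][165:265,170:330];b=t['pixels'][130:240,400:510]; c=s['pixels'][145:225,310:470]
r=lambda im,k:cv2.resize(im,None,fx=k,fy=k,interpolation=cv2.INTER_CUBIC)
im=np.zeros((600,800,3),np.uint8)
im[:300,:480]=r(a,3);im[300:540,:480]=r(c,3);im[:308,490:798]=r(b,2.8)
cv2.imwrite('pics/crop.png',im[:,:,::-1])
for n,uv,z in [('tall',(216,208),105),('short',(305,227),70),('wide',(271,121),75),('well rim',(453,162),72)]:print(n,ray(t,uv,z))
print('cam',ray(t,(320,200),0),t['tvec'])
p=ray(t,(216,208),105);print(P(s,[[p[0],p[1],105],[p[0],p[1],0]]),P(t,[[p[0],p[1],0]]))
p=ray(t,(453,162),72);print(P(s,[p]))
```

```text
tall [492.85927866 201.70545741 105.        ]
short [460.43210986  40.11520467  70.        ]
wide [671.64291511 106.98647207  75.        ]
well rim [ 584.30168876 -247.76548462   72.        ]
cam [525.57140175  12.39795878   0.        ] [ 10.23077696 510.24397774 784.63189471]
[[414.01933923 160.75363069]
 [408.49502242 203.70995985]] [[229.21806742 216.40182028]]
[[165.20802634 232.28343214]]
```

View pics/crop.png

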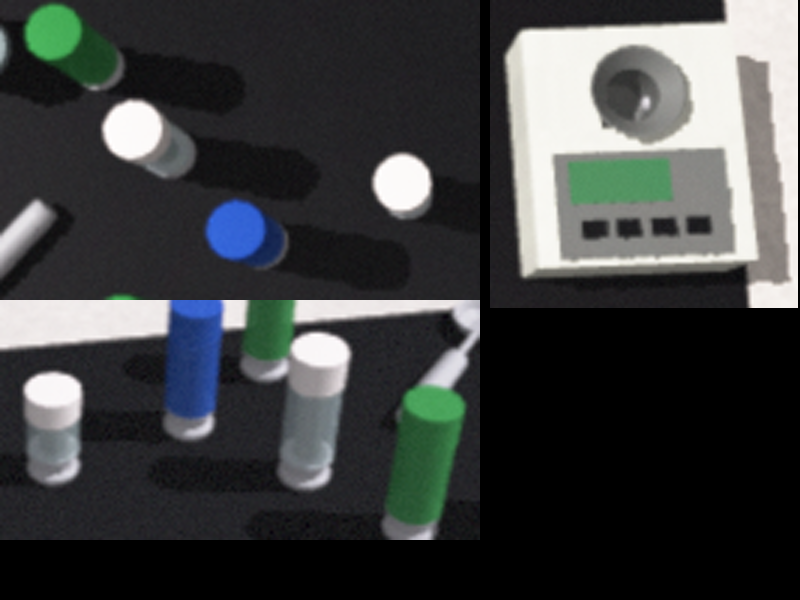

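The crop confirms it. Of the look-alikes, only the one at top-view (215,208) has a white cap, clear body and steel foot at tall height. The short one at (305,227) is visibly lower, and the rest are blue or green.

```bash
cat >> h.py <<'E'
from scipy.spatial.transform import Rotation as Ro
def to(xy,z=None,s=None):
    s=s or sense(); d=np.array([xy[0],xy[1],s['tcp_pos'][2] if z is None else z])-s['tcp_pos']
    return Ro.from_quat(s['tcp_rot']).inv().apply(d)
E
python3 - <<'E'
from h import *
t=load('top0');s=load('scene0')
T=ray(t,(214.8,208.2),105)
for n,uv in [('g',(188,175.7)),('b',(248.7,241.7)),('g2',(210,273))]:
    p=ray(t,uv,105); v=(p-T)[:2]; print(n,p,np.hypot(*v),np.degrees(np.arctan2(v[1],v[0])))
print('T',T,P(s,[T]), 'well',ray(t,(453.9,163.2),72),P(s,[ray(t,(453.9,163.2),72)]))
R=Ro.from_quat(sense()['tcp_rot']).as_matrix();print(R.round(3),np.degrees(np.arctan2(R[1,1],R[0,1])))
print(to(T[:2]))
# scene estimate of tall cap
q=ray(s,(310+319/3,145+(350-300)/3),105);print('scene cap',q)
E
```

```text
g [554.47870715 256.27188805 105.        ] 81.13443199162086 40.20171166299546
b [430.40187177 140.13394612 105.        ] 89.01514326794737 -134.24490088086034
g2 [375.16430931 208.1242596  105.        ] 117.42177110585605 177.93891684979084
T [492.51011471 203.9011939  105.        ] [[415.1204465 160.5398046]] well [ 581.87242108 -249.35372645   72.        ] [[164.37926153 231.38540824]]
[[-0.919  0.395 -0.001]
 [ 0.395  0.919 -0.002]
 [ 0.    -0.002 -1.   ]] 66.7520601387048
[-3.72087087e+02 -2.17742069e+02  3.24564583e-01]
scene cap [496.28624258 205.16102018 105.        ]
```

>>> play_rows --pt "-0.037 -0.022 0 0" --pt "-0.037 -0.022 0 0" --pt "-0.037 -0.022 0 0" --pt "-0.037 -0.022 0 0" --pt "-0.037 -0.022 0 0"

```text
time_s: 0.72
tcp_pos: [363.8, 375.8, 230.9]
tcp_rot: [0.201, 0.979, -0.0, -0.0]
ft_force: [-0.2, -0.0, 0.3]
gripper_width: 85.4
grasp_force: 0.0
```

>>> play_rows --pt "-0.037 -0.022 0 0" --pt "-0.037 -0.022 0 0" --pt "-0.037 -0.022 0 0" --pt "-0.037 -0.022 0 0" --pt "-0.037 -0.022 0 0"

```text
time_s: 1.35
tcp_pos: [490.4, 201.8, 230.9]
tcp_rot: [0.201, 0.979, -0.0, -0.0]
ft_force: [1.0, 0.7, -0.3]
gripper_width: 85.5
grasp_force: 0.0
```

>>> play_rows --pt "0 0 0 -10" --pt "0 0 0 -10" --pt "0 0 0 -10" --pt "0 0 0 -10" --pt "0 0 0 -10"

```text
time_s: 1.98
tcp_pos: [489.6, 203.0, 230.8]
tcp_rot: [-0.234, 0.972, -0.0, -0.0]
ft_force: [0.2, -0.6, -0.3]
gripper_width: 85.4
grasp_force: 0.0
```

>>> play_rows --pt "0 0 0 -10" --pt "0 0 0 -6" --pt "0 0 0 0"

```text
time_s: 2.35
tcp_pos: [489.7, 203.0, 230.8]
tcp_rot: [-0.364, 0.931, 0.0, -0.0]
ft_force: [-0.3, -0.4, -0.1]
gripper_width: 85.6
grasp_force: 0.0
```

Run:
```python
from h import *
w=snap('wrist','w1');s=sense();R=Ro.from_quat(s['tcp_rot']).as_matrix()
print(s['time_s'],s['tcp_pos'],R.round(3),s['joints'])
print('proj T',P(w,[[492.5,203.9,105],[496,205,105]]), 'to', to((492.5,203.9),70))
```

```text
2.4 [489.70011065 203.0271453  230.90450765] [[-0.736 -0.677 -0.001]
 [-0.677  0.736 -0.   ]
 [ 0.001  0.    -1.   ]] [ 2.96293104e-01 -5.81069182e-02  1.68198094e+00 -2.14277727e-06
  1.51847675e+00 -2.01822520e+00]
proj T [[323.99690788 198.0026309 ]
 [321.99990768 202.08251925]] to [ -2.76166415  -1.3056994  160.90223802]
```

View pics/w1.png

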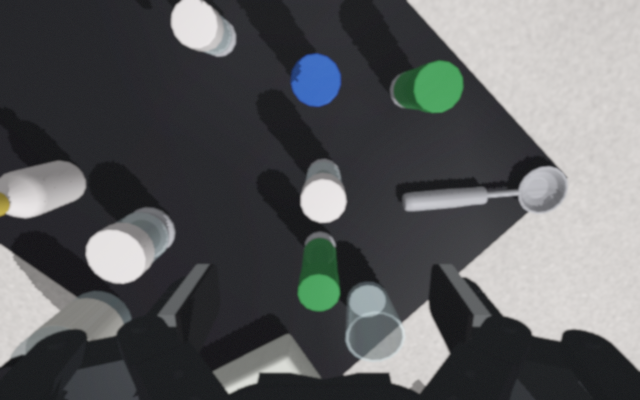

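The wrist view shows the tall white cap at (323.5,201). The blue and green ones sit above and below it, so the fingers, which close left to right, have room.

Run:
```python
from h import *
w=load('w1');p=w['pixels'].astype(int)
m=((p.min(2)>185)&(p.max(2)-p.min(2)<40)).astype(np.uint8); m[:,:290]=0;m[:,360:]=0;m[:165]=0;m[235:]=0
n,l,st,c=cv2.connectedComponentsWithStats(m);i=1+st[1:,4].argmax()
(x,y),r=cv2.minEnclosingCircle(np.argwhere(l==i)[:,::-1].astype(np.float32));print(x,y,r,st[i])
for uv in [(323.5,201),(x,y)]:
    q=ray(w,uv,105);print(q,to(q[:2],68))
```

```text
323.0116271972656 200.5 22.288251876831055 [ 301  179   45   43 1501]
[494.55427558 205.26571019 105.        ] [ -5.1995134   -1.69206187 162.90044411]
[494.51384743 204.70883342 105.        ] [ -4.79273687  -2.07452626 162.9005978 ]
```

>>> play_rows --pt "-0.0045 -0.002 0.035 0" --pt "0 0 0.04 0" --pt "0 0 0.04 0" --pt "0 0 0.03 0" --pt "0 0 0.017 0"

```text
time_s: 3.02
tcp_pos: [493.4, 204.3, 67.2]
tcp_rot: [-0.364, 0.932, 0.0, -0.001]
ft_force: [-0.8, 0.6, 0.5]
gripper_width: 85.3
grasp_force: 0.0
```

>>> play_rows --pt "0 0 0 0" --pt "0 0 0 0" --pt "0 0 0 0" --pt "0 0 0 0" --pt "0 0 0 0" --grip 0.2

```text
time_s: 3.65
tcp_pos: [495.9, 205.3, 71.2]
tcp_rot: [-0.364, 0.931, 0.0, 0.002]
ft_force: [-1.2, 1.4, 6.4]
gripper_width: 34.6
grasp_force: 59.4
```

>>> play_rows --pt "0 0 0 0" --pt "0 0 0 0"

```text
time_s: 3.9
tcp_pos: [495.9, 205.3, 71.3]
tcp_rot: [-0.364, 0.931, 0.0, 0.002]
ft_force: [-1.3, 0.8, 6.2]
gripper_width: 34.7
grasp_force: 59.4
```

>>> play_rows --pt "0 0 -0.01 0" --pt "0 0 -0.03 0" --pt "0 0 -0.03 0" --pt "0 0 -0.04 0" --pt "0 0 -0.03 0"

```text
time_s: 4.53
tcp_pos: [494.9, 204.7, 211.8]
tcp_rot: [-0.364, 0.931, -0.0, 0.001]
ft_force: [0.2, -0.1, -1.9]
gripper_width: 34.4
grasp_force: 60.0
```

Run:
```python
from h import *
w=snap('wrist','w2');snap('scene','s2');s=sense()
print(s['tcp_pos'],s['tcp_rot'],s['joints'],s['gripper_width'],s['ft_force'])
cv2.imwrite('pics/c2.png',np.hstack([w['pixels'][:,:,::-1][:, 120:520],cv2.resize(load('s2')['pixels'][20:220,300:500],(400,400))[:,:,::-1]]))
```

```text
[496.84006496 205.28915347 214.31791131] [-3.64406572e-01  9.31232244e-01 -3.42722056e-04  3.77351847e-03] [ 2.96511560e-01 -3.76679671e-02  1.69249539e+00 -1.07203355e-04
  1.47918787e+00 -2.02027194e+00] 34.723759310621176 [ 1.38116629  0.24552418 -1.58936476]
```

View pics/c2.png

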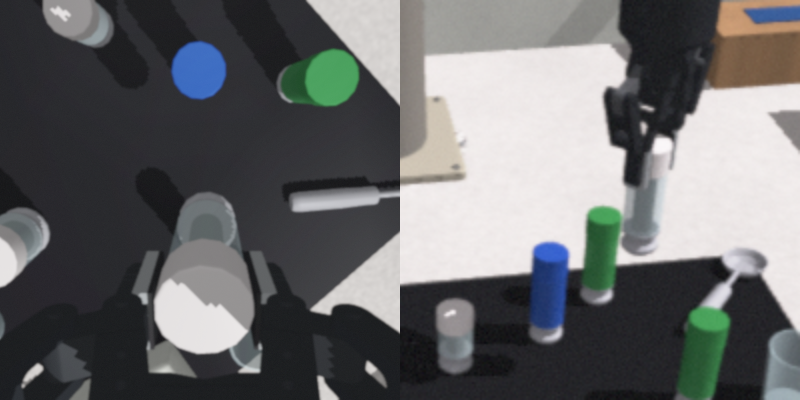

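Held, and hanging upright at about 34.7 mm opening. I'll turn the wrist back to keep J6 in range, then carry.

>>> play_rows --pt "0 0 0 10" --pt "0 0 0 10" --pt "0 0 0 10" --pt "0 0 0 10" --pt "0 0 0 10"

```text
time_s: 5.25
tcp_pos: [493.9, 204.4, 207.8]
tcp_rot: [0.066, 0.998, -0.0, -0.001]
ft_force: [-0.2, -0.1, -1.5]
gripper_width: 34.9
grasp_force: 60.2
```

>>> play_rows --pt "0 0 0 10" --pt "0 0 0 6" --pt "0 0 0 0"

```text
time_s: 5.62
tcp_pos: [493.9, 204.4, 208.1]
tcp_rot: [0.201, 0.98, -0.0, -0.001]
ft_force: [-0.3, -1.0, -2.4]
gripper_width: 34.7
grasp_force: 60.1
```

Run:
```python
from h import *
s=sense();print(s['tcp_pos'],s['joints'],to((582,-249.4)))
```

```text
[493.94555935 204.43828351 208.06446594] [ 2.96537066e-01 -3.30346477e-02  1.69941551e+00 -5.65036770e-05
  1.47707074e+00 -8.69132460e-01] [-2.59798374e+02 -3.82397128e+02  1.15846422e-01]
```

>>> play_rows --pt "-0.026 -0.038 0 0" --pt "-0.026 -0.038 0 0" --pt "-0.026 -0.038 0 0" --pt "-0.026 -0.038 0 0" --pt "-0.026 -0.038 0 0"

```text
time_s: 6.25
tcp_pos: [538.8, -22.7, 208.7]
tcp_rot: [0.2, 0.98, -0.0, -0.0]
ft_force: [0.9, 1.0, -2.1]
gripper_width: 34.6
grasp_force: 60.3
```

>>> play_rows --pt "-0.026 -0.038 0 0" --pt "-0.026 -0.038 0 0" --pt "-0.026 -0.038 0 0" --pt "-0.026 -0.038 0 0" --pt "-0.026 -0.038 0 0"

```text
time_s: 6.88
tcp_pos: [583.3, -248.5, 208.4]
tcp_rot: [0.2, 0.98, 0.0, -0.0]
ft_force: [0.7, 0.1, -1.3]
gripper_width: 34.8
grasp_force: 60.3
```

>>> play_rows --pt "0 0 0 0" --pt "0 0 0 0" --pt "0 0 0 0"

```text
time_s: 7.25
tcp_pos: [583.4, -245.9, 209.1]
tcp_rot: [0.201, 0.98, 0.0, -0.0]
ft_force: [0.1, 0.4, -1.7]
gripper_width: 34.5
grasp_force: 60.5
```

Run:
```python
from h import *
w=snap('wrist','w3');a=snap('scene','s3');b=snap('top','t3');s=sense()
print(s['time_s'],s['tcp_pos'],s['tcp_rot'],s['gripper_width'],s['ft_force'],to((582,-249.4)))
r=lambda im:cv2.resize(im,(400,400),interpolation=cv2.INTER_CUBIC)
cv2.imwrite('pics/c3.png',np.hstack([r(a['pixels'][110:310,80:280]),w['pixels'][:,120:520]])[:,:,::-1])
```

```text
7.4 [ 583.61703081 -246.09406247  209.5171929 ] [2.00710292e-01 9.79650633e-01 2.48439135e-05 1.27372671e-04] 34.5420322137783 [ 0.84442494 -0.05308392 -1.43251295] [ 1.86681480e-01 -3.67548112e+00 -4.11564490e-04]
```

View pics/c3.png

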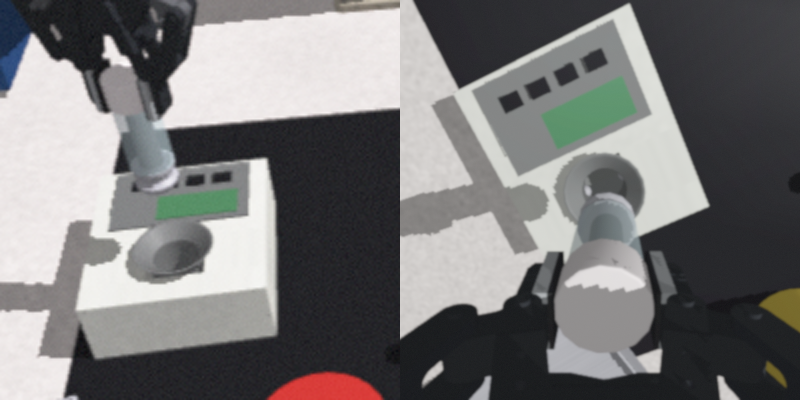

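Run:
```python
from h import *
w,a,t=load('w3'),load('s3'),load('top0');a0=load('scene0')
c=np.array([582,-249.4]);th=np.linspace(0,2*np.pi,73)
def ext(d,c,r,z):
    p=P(d,np.c_[c[0]+r*np.cos(th),c[1]+r*np.sin(th),0*th+z]);return p
print('wrist rim ext',ext(w,c,34,72).min(0),ext(w,c,34,72).max(0))
print('scene rim ext',ext(a,c,34,72).min(0),ext(a,c,34,72).max(0))
s=sense();x,y,z=s['tcp_pos']
for n,d in (('s',a),('w',w)): print(n,'axis top,foot',P(d,[[x,y,z+37],[x,y,z-68]]))
r=lambda im,k:cv2.resize(im,None,fx=k,fy=k,interpolation=cv2.INTER_CUBIC)
def draw(d,u0,v0,W,H,k,circ):
    im=r(d['pixels'][v0:v0+H,u0:u0+W],k).copy()
    for cc,rr,zz,col in circ:
        p=(ext(d,cc,rr,zz)+.5-[u0,v0])*k;cv2.polylines(im,[p.astype(int)],True,col,1)
    return im
C=[(c,34,72,(255,0,0)),(c,30,72,(255,255,0)),(c,18.5,60,(0,255,0)),((x,y),17,z-68,(0,255,255)),((x,y),18,z+37,(255,0,255))]
im=np.zeros((600,800,3),np.uint8)
im[:300,:400]=draw(t,410,130,80,60,5,C[:3]);im[:300,400:]=draw(a0,115,200,100,75,4,C[:3])
im[300:,:400]=draw(a,85,130,133,100,3,C)[:,:400][:300,:400] if False else r(draw(a,85,130,100,150,2,C),1) if False else cv2.resize(draw(a,85,130,133,150,3,C),(400,300))[:300] if False else draw(a,85,140,133,100,3,C+[])[:300].copy()[:, :399].repeat(1,1) if False else cv2.copyMakeBorder(draw(a,85,140,133,100,3,C),0,0,0,1,cv2.BORDER_CONSTANT)
im[300:,400:]=draw(w,240,140,200,150,2,C)
cv2.imwrite('pics/c4.png',im[:,:,::-1])
```

```text
wrist rim ext [277.78078483 147.42197757] [362.00391618 229.11030134]
scene rim ext [143.36472095 217.79735875] [185.04668823 245.9268367 ]
s axis top,foot [[140.67772079 144.9919488 ]
 [156.93943364 200.21862147]]
w axis top,foot [[325.56813542 317.24910498]
 [324.69838065 217.60105216]]
```

View pics/c4.png

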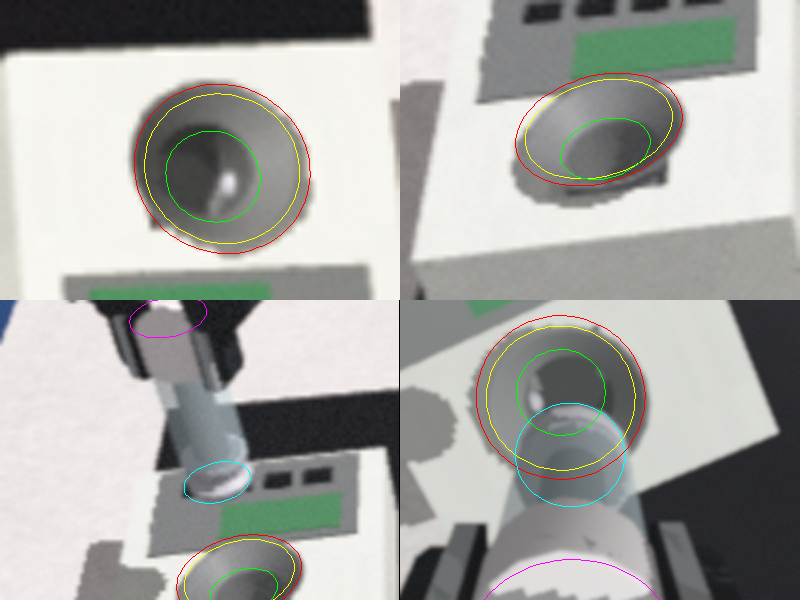

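The collar overlays match in all three views, and the foot hangs on the TCP axis. A 3.7 mm correction along tool −y, then descend.

>>> play_rows --pt "0 -0.0037 0.01 0" --pt "0 0 0.025 0" --pt "0 0 0.02 0" --pt "0 0 0.01 0" --pt "0 0 0 0"

```text
time_s: 8.02
tcp_pos: [581.4, -250.2, 143.1]
tcp_rot: [0.201, 0.979, 0.0, -0.001]
ft_force: [0.6, -0.3, -1.4]
gripper_width: 34.8
grasp_force: 60.5
```

>>> play_rows --pt "0 0 0.005 0" --pt "0 0 0.005 0" --pt "0 0 0.005 0" --pt "0 0 0.005 0" --pt "0 0 0 0"

```text
time_s: 8.65
tcp_pos: [583.5, -249.5, 125.1]
tcp_rot: [0.201, 0.98, 0.001, 0.001]
ft_force: [4.1, 5.3, 1.0]
gripper_width: 34.4
grasp_force: 61.2
```

>>> play_rows --pt "-0.0005 0.002 0.003 0" --pt "0 0 0.005 0" --pt "0 0 0.005 0" --pt "0 0 0.005 0" --pt "0 0 0 0"

```text
time_s: 9.28
tcp_pos: [583.5, -248.4, 105.6]
tcp_rot: [0.201, 0.979, 0.0, 0.0]
ft_force: [5.5, 3.7, -2.6]
gripper_width: 34.9
grasp_force: 60.8
```

Near the balls now (expected at about 104). Pressing on in small steps.

>>> play_rows --pt "-0.001 0.001 0.004 0" --pt "0 0 0.004 0" --pt "0 0 0.003 0" --pt "0 0 0.003 0" --pt "0 0 0 0"

```text
time_s: 9.9
tcp_pos: [584.2, -248.1, 91.4]
tcp_rot: [0.202, 0.979, 0.0, -0.001]
ft_force: [3.3, 2.4, -3.6]
gripper_width: 34.6
grasp_force: 60.7
```

>>> play_rows --pt "0 0 0.003 0" --pt "0 0 0.003 0" --pt "0 0 0.003 0" --pt "0 0 0 0"

```text
time_s: 10.4
tcp_pos: [588.4, -249.4, 90.6]
tcp_rot: [0.201, 0.98, -0.001, 0.005]
ft_force: [-2.4, 8.6, 33.2]
gripper_width: 34.8
grasp_force: 64.9
```

It stopped at 90.6 under 33 N, which matches the predicted home height of about 91. I'll ease off, release and check by camera.

>>> play_rows --pt "0 0 -0.005 0" --pt "0 0 -0.003 0" --pt "0 0 0 0"

```text
time_s: 10.78
tcp_pos: [585.4, -248.2, 91.4]
tcp_rot: [0.201, 0.979, 0.0, 0.001]
ft_force: [6.0, 2.9, 0.4]
gripper_width: 34.5
grasp_force: 61.4
```

>>> play_rows --pt "0 0 0 0" --pt "0 0 0 0" --pt "0 0 0 0" --pt "0 0 0 0" --pt "0 0 0 0" --grip 1.0

```text
time_s: 11.4
tcp_pos: [584.5, -248.4, 91.3]
tcp_rot: [0.202, 0.979, -0.0, -0.0]
ft_force: [0.5, -0.2, -0.6]
gripper_width: 85.6
grasp_force: 0.0
```

>>> play_rows --pt "0 0 -0.02 0" --pt "0 0 -0.03 0" --pt "0 0 -0.04 0" --pt "0 0 -0.03 0" --pt "0 0 0 0"

```text
time_s: 12.02
tcp_pos: [586.7, -249.4, 217.1]
tcp_rot: [0.201, 0.979, -0.001, 0.004]
ft_force: [0.4, 0.7, 0.5]
gripper_width: 85.5
grasp_force: 0.0
```

Run:
```python
from h import *
w,a,t=snap('wrist','w5'),snap('scene','s5'),snap('top','t5');s=sense()
print(s['time_s'],s['tcp_pos'],s['gripper_width'],s['ft_force'])
th=np.linspace(0,2*np.pi,73);r=lambda im,k:cv2.resize(im,None,fx=k,fy=k,interpolation=cv2.INTER_CUBIC)
def draw(d,u0,v0,k):
    n=400//k;im=r(d['pixels'][v0:v0+n,u0:u0+n],k).copy()
    for z,col in ((125,(255,0,0)),(138,(0,160,0)),(100,(0,0,255))):
        p=(P(d,np.c_[583+18*np.cos(th),-249+18*np.sin(th),0*th+z])+.5-[u0,v0])*k;cv2.polylines(im,[p.astype(int)],True,col,1)
    return im
cv2.imwrite('pics/c5.png',np.hstack([draw(a,120,170,4),draw(w,225,100,2)])[:,:,::-1])
```

```text
12.175 [ 584.30831316 -248.16900131  211.07301216] 85.24790372217754 [-0.20468769 -0.53142646 -0.81944301]
```

View pics/c5.png

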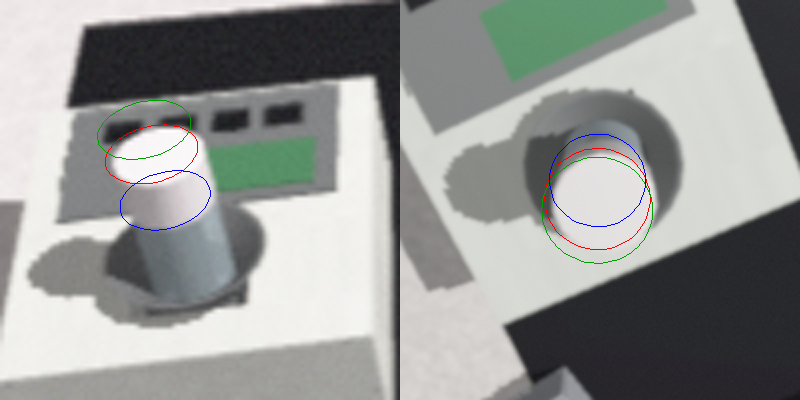

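The cap top matches the 125 mm circle (home), not the 138 mm one (13 mm short). The standard is home, the gripper is clear, and the bystanders were not touched.

```bash
python3 -c "
from h import *
print(finish_job())"
```

```text
the job is handed in; nothing more can be done
None
```

The tall white-capped standard is fully home in the meter's well, its cap top at the expected 125 mm above the bench. It is released with the gripper clear, the short and wide standards were left where they stood, and the job was handed in at about 12 s.

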